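# Crack a twist-off jar open in the locking clamp, then release it

### The arm

A 6-joint arm with a two-finger parallel gripper is mounted at the origin on a cart in front of the work surface, level with it; the furniture and walls round the work are solid. World frame = base frame: x ahead of the robot, y to its left, z up, the work surface at z = 0. Lengths are in m, angles in degrees, forces in N, time in s.
With the tool pointing down it reaches from about 0.35 to 0.875 m from the base axis. Payload 4.2 kg.
Tool frame: the origin (TCP) lies at the very end of the fingers, on their centre line; the grasp point (between the pads) lies r.pinch_z behind it (r.pinch_z is the distance from the TCP to the grasp point, in m); z points along the fingers, y is the line along which they close (so a half turn about z gives the same grasp; the last joint's range is limited). The gripper opens to 87 mm and grips with 3 to 60 N. Pads are 19 mm wide; open, the fingers measure 117 mm over their backs; the gripper's body (75 mm by 190 mm) begins 51 mm behind the grasp point.
Start: joints at [-56.918, 22.042, 0.453, 0, -68.411, -14.817], TCP at [0.196, -0.593, 0.223] pointing down, gripper open.
Joint ranges: [-179.83, 179.83], [-69.29, 118.12], [-61.27, 80.66], [-181.25, 117.63], [-171.15, -9.14], [-177.46, 177.46]. Speed limits (degrees/s): [159.86, 159.86, 180, 180, 180, 180].

### API

Orientations are given as [roll, pitch, yaw] about the fixed x, y, z axes, in that order (R = Rz(yaw) Ry(pitch) Rx(roll)).
In Python, from bench import r gives the robot as it stands. The module is installed in compiled form; this text tells all that it offers.
- The arm moves only by the tool move_arm, never from a script. Its argument "motion" is a list of rows, each an object with "delta_pos": the shift along the tool's x, y, z as a fraction of full scale, a list of three; "turn": the turn about the tool's z as a fraction of full scale; "claw": the opening in per cent of the stroke, from 0 (shut) to 100 (fully open). A call has 1 to 5 rows; each row is the pose to reach, as a shift and turn from the pose commanded when the call began, along the tool's axes at that moment; what a row does not reach only later rows make up. Full scale, the value 1, is 80 mm for a shift and 90 degrees for a turn. A row lasts 1/8 s, in which the tool goes at most 62.5 mm and 10.7 degrees, less where a joint would pass 70% of its speed; a pose out of reach is approached as far as the arm can. A call with a number of a shift or a turn outside -1 to 1 is refused whole. A call with a gripper value outside its range is refused whole. The fingers move at their own pace and stop on an object; the grip force is fixed at half the most. Time passes only in rows, so rows that repeat a pose let the fingers close. It gives the time, the measured TCP pose, the force, the opening and the grip force at its end, in the units of the state.
- r.observe(): the state, without advancing time (a new reading comes with each control period).
- r.capture(name): name is "scene" or "top" or "wrist"; returns a dict with "color" (400x640x3 uint8, red, green, blue), "depth" (400x640 float32, m along the optical axis (not along the pixel's ray), 0 where there is no reading), "vertical_fov" (degrees; the focal length in pixels is half the picture's height over the tangent of half this angle, whatever the lens; pixels are square), "cx", "cy" (the principal point, pixels), "world_from_camera" (4x4, takes a point from camera to world coordinates). Camera axes: x right, y down, z forward; pixel columns grow to the right and rows downward; lengths in m; the calibration is good to about 2 mm. A picture is of the moment at which its call begins.
- r.hand_in(): hands the job in; it is judged then, once.
The state is a dict: "time_s": time; "joint_pos": joint angles; "joint_velocities": joint speeds; "joint_torque": joint torques, N m; "ee_pos": TCP position; "orientation": TCP orientation; "ft_force": force on the tool from outside, world axes, zero at the start; "ft_torque": the same for the moment, N m; "opening": finger opening in m; "grasp_force": force on a finger pad.
Only numpy, scipy, OpenCV 4.12 (cv2) and the standard library are available. Lean on these libraries where they do the work, as an engineer would, in place of code of your own. Each camera call takes 0.05 s, during which the arm holds its last target. There are 200 camera calls.

### The job

Open the jar of preserves that stands in the bench clamp: push the clamp's red handle down over centre and press it firmly home on its stop bolt, so that the jar is locked, then twist the gold lid anticlockwise as far as it goes while the jar is held, and last press the yellow release lever until the clamp springs open. The stop bolt is set differently each time, so work by feel: seat the handle with a firm push of 10 to 15 N, never force handle or lever (28 N is too much) and do not crush the lid. Leave the jar standing upright in the open clamp with its loosened lid on, and do not disturb the things round about.

Things in the scene. Friction and masses are not known exactly. Their poses are not given: they have to be found in the camera images.
- clamp: Push-type locking clamp, steel on a maple board (316 x 118 x 15 mm) screwed to the worktop. Origin on the worktop; x axis along the clamp from handle end to jar end, y to the left of x seen from above, z up. Along x (mm): red handle -162 to -70 when closed, cheeks -43 to -8 (top z = 86), yellow release tab 22 to 48, rubber pad (z = 49), jar centre near 126, fixed V-jaw to 218 (top z = 73).
- handle_axle (a point): Centre of the handle's axle, on the clamp's middle plane 49 mm above the worktop; same axes as the clamp, the axle lies along y. The grip swings about it in the clamp's x-z plane: as it is pushed shut it goes back (clamp -x) and down.
- handle_grip (a point): Middle of the red grip (92 mm long, 24 wide, 18 thick), about 98 mm from the axle; push here on the upper/front face, 9 mm from this point. The line axle to grip rises 0.95 rad above the clamp's -x direction when open (point 129 mm above the worktop) and sinks by the joint's value, to about level when home (38 to 53 mm, as the stop bolt is set).
- clamp_handle (a joint): Handle angle, rad: 0 open (spring), 0.85 dead centre. A rigid stop bolt under it ends the stroke between 0.91 and 1.06: its setting differs each time and must be felt. At the grip's middle it takes 2 to 5 N, a hump of 6 to 12 N near 0.60 to 0.70 as the pad grips, nearly nothing past dead centre (it may pull itself on), then the bolt. Seat it there with a press of 10 to 15 N; 28 N is too much.
- release_tab (a point): Middle of the upper face of the release lever's yellow thumb tab (26 mm along clamp x, 42 across, 5 thick), at rest at clamp x = 35, z = 93 mm. The lever's pivot lies at clamp x = -30, z = 77 mm, so the tab goes down and slightly back when pressed.
- release_lever (a joint): Release lever angle, rad: 0 at rest (spring), 0.45 at its lower stop (tab 29 mm down). With the clamp locked it meets the linkage between 0.02 and 0.2, then takes 4 to 16 N on the tab and trips the clamp at about 0.27 (tab 18 mm down); the handle then springs up by itself, well clear of a tool on the tab. Let go, the lever comes back up.
- lid_centre (a point): Centre of the jar's gold metal lid (62 mm in diameter, 16 mm high), half-way up on its axis, 106 mm above the worktop; within 60 mm of it nothing else is higher than 98 mm. z up; x and y turn with the lid.
- jar_lid (a joint): Lid angle against the jar in rad: starts between 0 and 0.15 (tight), grows anticlockwise seen from above, 0.95 is its open stop. It takes about 0.35 N m to turn, for which a grip of 18 to 30 N a finger is right (under 12 N it slips, over 35 N a finger dents it); unclamped, the whole jar turns instead. It does not come off.
- jar_centre (a point): Centre of the glass jar (68 mm in diameter, 99 mm high with its lid, 0.3 to 0.65 kg), 50 mm above its base, which stands on the clamp's board at z = 15 mm. Open, the jar has about 11 mm of play between pad and V-jaw.
- olive_jar: Bystander: glass jar of olives with a green lid, 69 mm in diameter, 84 mm high; origin under its centre.
- salt_shaker: Bystander: salt shaker, 44 mm in diameter, 90 mm high; origin under its centre.
- tumbler: Bystander: clear glass tumbler, 76 mm in diameter, 86 mm high; origin under its centre.
Mind the look-alikes: they are no part of the job. There is more than one size of the part that bears lid_centre; the job needs the middle-sized.

How it is judged:
By the outcome, as a careful person would: the job done as asked, in the order asked, and still so for the second after the job is handed in, with the robot touching nothing.
It also fails if it takes over 67 s, if anything falls off the work surface, if the arm or the gripper's body presses on something with over 40 N, if the wrist force passes 120 N, or if a joint passes its speed limit or range.

## Working session

There is one attempt and no reset: what is moved stays moved. The work goes in short steps, Python scripts to look and compute and a tool call to move; the robot and the scene stay as the last step left them, time stands still between calls to the robot, and variables do not carry over. Pictures are saved under pics/ and viewed, at most 10 in all, crops included, and the job is handed in when it is done.

Besides the shell and the picture viewer there is one more tool, called after "Request:" as a command line: name --argument value ..., lists and objects as JSON in quotes. move_arm: Moves the arm, as the interface text tells. Shift numbers are shares of 80 mm and turn numbers shares of 90 degrees, none past 1 either way. Its arguments: {"type":"object","properties":{"motion":{"type":"array"}},"required":["motion"]}

```bash
mkdir -p pics
cat > h.py <<'E'
from bench import r
import numpy as np, cv2
from scipy.spatial.transform import Rotation as R
def cap(n,f=None):
    c=r.capture(n)
    if f: cv2.imwrite('pics/'+f,c['color'][:,:,::-1])
    return c
def pt(c,u,v,d=None,z=None):
    f=200/np.tan(np.radians(c['vertical_fov']/2)); T=np.array(c['world_from_camera'])
    ray=np.array([(u-c['cx'])/f,(v-c['cy'])/f,1.])
    if z is not None:
        w=T[:3,:3]@ray; d=(z-T[2,3])/w[2]
    elif d is None: d=np.median(c['depth'][int(v)-1:int(v)+2,int(u)-1:int(u)+2])
    return T[:3,:3]@(ray*d)+T[:3,3]
E
python3 - <<'E'
from h import *
a=cap('scene','s.png'); b=cap('top','t.png')
print(r.pinch_z); o=r.observe(); print({k:np.round(v,3) for k,v in o.items()})
import pickle; pickle.dump((a,b),open('c.pkl','wb'))
E
```

```text
0.0187
{'time_s': np.float64(0.1), 'joint_pos': array([-5.6917e+01,  2.2087e+01,  3.8900e-01, -2.3000e-02, -6.8410e+01,
       -1.4816e+01]), 'joint_velocities': array([-0.048, -0.097,  0.152,  0.145, -0.074,  0.035]), 'joint_torque': array([-1.0000e-03, -3.9169e+01,  1.8793e+01,  4.2320e+00,  1.3000e-02,
       -0.0000e+00]), 'ee_pos': array([ 0.196, -0.593,  0.222]), 'orientation': array([ 1.79890e+02, -7.00000e-03, -1.61742e+02]), 'ft_force': array([ 0.535,  0.395, -0.562]), 'ft_torque': array([-0.02 ,  0.015, -0.059]), 'grasp_force': np.float64(0.0), 'opening': np.float64(0.087)}
```

View pics/s.png

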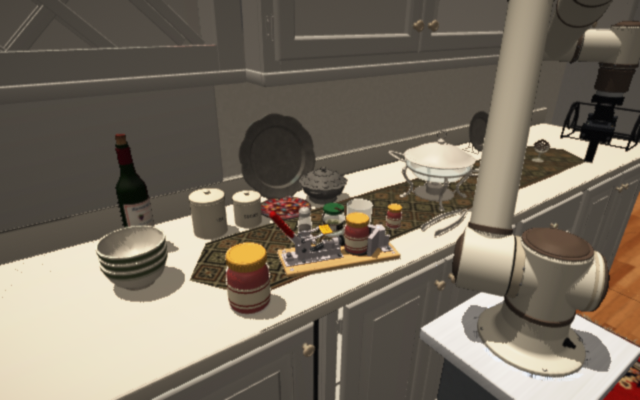

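View pics/t.png

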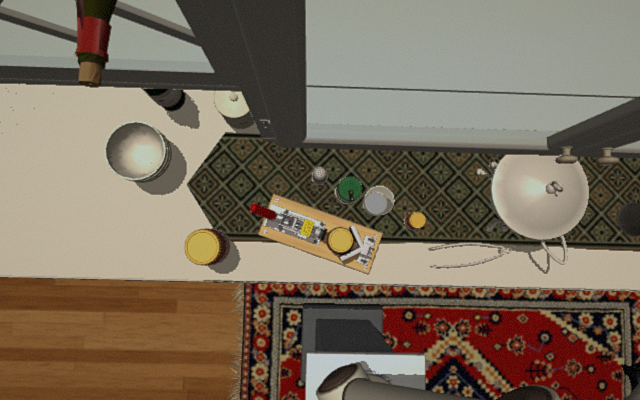

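The gold-lid candidates in the top picture are the big jar at (205,247), the jar in the clamp at (340,240) and the small jar at (417,219). The clamped one is middle-sized, so I choose it. The red handle is at (262,211) and the yellow tab at (307,229). A close crop will check this.

Run:
```python
from h import *
import pickle; a,b=pickle.load(open('c.pkl','rb'))
cv2.imwrite('pics/tc.png',cv2.resize(b['color'][150:290,240:440,::-1],None,fx=4,fy=4,interpolation=cv2.INTER_CUBIC))
for n,u,v in [('lid',340,240),('tab',307,228),('big',205,247),('small',417,219),('grip',262,211)]: print(n,pt(b,u,v).round(4))
```

```text
lid [0.4506 0.0838 0.1138]
tab [0.4788 0.1664 0.0949]
big [0.4255 0.4097 0.1385]
small [ 0.5105 -0.1192  0.0674]
grip [0.5157 0.2765 0.1397]
```

View pics/tc.png

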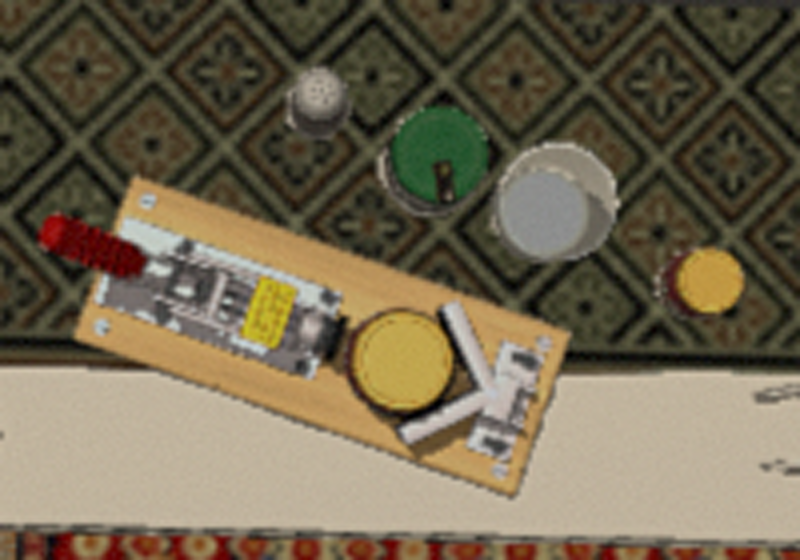

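The crop confirms the choice: the middle gold lid is at crop (402,362) beside the V-jaw, the tab at (268,312) and the red grip runs from (55,230) to (135,262). The board corners are at (138,178), (78,338), (570,330) and (516,495). The olive jar, tumbler and salt shaker stand behind the clamp.

Run:
```python
from h import *
import pickle; a,b=pickle.load(open('c.pkl','rb'))
q=lambda u,v,z: pt(b,240+u/4,150+v/4,z=z)
A,B,C,D=[q(u,v,.015) for u,v in [(138,178),(78,338),(570,330),(516,495)]]
print(np.round([A,B,C,D],4), np.linalg.norm(A-B),np.linalg.norm(C-A))
ex=(C+D-A-B); ex/=np.linalg.norm(ex); ey=np.cross([0,0,1],ex)
yaw=np.degrees(np.arctan2(ex[1],ex[0])); print('yaw',yaw)
lid=q(402,362,.114); tab=q(268,312,.093); g1=q(48,232,.165); 
ctr=(A+B+C+D)/4
print('lid',lid,'tab',tab)
for n,p in [('lid',lid),('tab',tab),('ctr',ctr)]: print(n,(p-tab)@ex+.035,(p-ctr)@ey)
hsv=cv2.cvtColor(b['color'],cv2.COLOR_RGB2HSV)
for n,m in [('tab',(hsv[...,0]>25)&(hsv[...,0]<33)&(hsv[...,1]>200)),('red',((hsv[...,0]<6)|(hsv[...,0]>172))&(hsv[...,1]>170))]:
    P=[pt(b,u,v) for v,u in zip(*np.nonzero(m)) if 245<u<330 and 195<v<245]
    P=np.array(P); print(n,len(P),P.mean(0) if len(P) else '', [(p.round(3)) for p in P[::12]])
print(r.observe()['ee_pos'])
```

```text
[[ 0.5694  0.257   0.015 ]
 [ 0.4604  0.2934  0.015 ]
 [ 0.4744 -0.038   0.015 ]
 [ 0.3631 -0.0031  0.015 ]] 0.11490607442272578 0.3099181938483533
yaw -108.01548635774928
lid [0.44943895 0.08255005 0.114     ] tab [0.47881531 0.16641752 0.093     ]
lid 0.12384103706913381 -0.002666879535317841
tab 0.035 -0.0006687833661306684
ctr 0.07587872452076022 0.0
tab 42 [0.48104447 0.17031668 0.09249571] [array([0.499, 0.172, 0.094]), array([0.489, 0.174, 0.095]), array([0.479, 0.156, 0.096]), array([0.466, 0.176, 0.094])]
red 224 [0.51590975 0.27720499 0.13422122] [array([0.531, 0.299, 0.156]), array([0.528, 0.289, 0.158]), array([0.527, 0.283, 0.149]), array([0.525, 0.283, 0.149]), array([0.521, 0.291, 0.16 ]), array([0.529, 0.325, 0.006]), array([0.52 , 0.279, 0.143]), array([0.516, 0.291, 0.159]), array([0.519, 0.266, 0.128]), array([0.515, 0.279, 0.143]), array([0.512, 0.299, 0.153]), array([0.514, 0.272, 0.134]), array([0.51 , 0.289, 0.152]), array([0.512, 0.263, 0.121]), array([0.509, 0.276, 0.138]), array([0.511, 0.25 , 0.102]), array([0.508, 0.259, 0.111]), array([0.505, 0.261, 0.114]), array([0.504, 0.255, 0.104])]
[ 0.19574525 -0.5930087   0.22158087]
```

Request:
move_arm --motion '[{"delta_pos": [-0.39,0.48,-0.06],"turn": 0,"claw": 50},{"delta_pos": [-0.78,0.96,-0.12],"turn": 0,"claw": 0}]'

```text
time_s: 0.35
ee_pos: [0.231, -0.4998, 0.2312]
orientation: [179.9, -0.0, -161.8]
ft_force: [1.1, -0.1, 0.4]
opening: 0.0746
grasp_force: 0.0
```

Request:
move_arm --motion '[{"delta_pos": [-0.39,0.48,-0.06],"turn": 0,"claw": 0},{"delta_pos": [-0.78,0.96,-0.12],"turn": 0,"claw": 0}]'

```text
time_s: 0.6
ee_pos: [0.2664, -0.4069, 0.2415]
orientation: [180.0, -0.0, -161.8]
ft_force: [1.0, 0.2, -0.3]
opening: 0.0549
grasp_force: 0.0
```

Request:
move_arm --motion '[{"delta_pos": [-0.39,0.48,-0.06],"turn": 0,"claw": 0},{"delta_pos": [-0.78,0.96,-0.12],"turn": 0,"claw": 0}]'

```text
time_s: 0.85
ee_pos: [0.3016, -0.3144, 0.2512]
orientation: [180.0, -0.0, -161.8]
ft_force: [1.6, -0.2, 0.6]
opening: 0.0349
grasp_force: 0.0
```

Request:
move_arm --motion '[{"delta_pos": [-0.39,0.48,-0.06],"turn": 0,"claw": 0},{"delta_pos": [-0.78,0.96,-0.12],"turn": 0,"claw": 0}]'

```text
time_s: 1.1
ee_pos: [0.3367, -0.2219, 0.2609]
orientation: [180.0, 0.0, -161.7]
ft_force: [1.2, 0.8, -0.6]
opening: 0.0147
grasp_force: 0.0
```

Request:
move_arm --motion '[{"delta_pos": [-0.39,0.48,-0.06],"turn": 0,"claw": 0},{"delta_pos": [-0.78,0.96,-0.12],"turn": 0,"claw": 0}]'

```text
time_s: 1.35
ee_pos: [0.3718, -0.1294, 0.2706]
orientation: [180.0, 0.0, -161.7]
ft_force: [0.3, 0.5, 0.5]
opening: 0.0015
grasp_force: 0.0
```

Request:
move_arm --motion '[{"delta_pos": [-0.39,0.48,-0.06],"turn": 0,"claw": 0},{"delta_pos": [-0.78,0.96,-0.12],"turn": 0,"claw": 0}]'

```text
time_s: 1.6
ee_pos: [0.407, -0.0369, 0.2802]
orientation: [180.0, 0.0, -161.7]
ft_force: [1.0, -0.6, -0.4]
opening: 0.0004
grasp_force: 0.0
```

Request:
move_arm --motion '[{"delta_pos": [-0.39,0.48,-0.06],"turn": 0,"claw": 0},{"delta_pos": [-0.78,0.96,-0.12],"turn": 0,"claw": 0}]'

```text
time_s: 1.85
ee_pos: [0.4422, 0.0556, 0.2898]
orientation: [180.0, -0.0, -161.7]
ft_force: [0.9, -0.3, 0.5]
opening: 0.0007
grasp_force: 0.0
```

Request:
move_arm --motion '[{"delta_pos": [-0.39,0.48,-0.06],"turn": -0.11,"claw": 0},{"delta_pos": [-0.78,0.96,-0.12],"turn": -0.22,"claw": 0},{"delta_pos": [-0.78,0.96,-0.12],"turn": -0.34,"claw": 0},{"delta_pos": [-0.78,0.96,-0.12],"turn": -0.46,"claw": 0},{"delta_pos": [-0.78,0.96,-0.12],"turn": -0.59,"claw": 0}]'

```text
time_s: 2.48
ee_pos: [0.4771, 0.1466, 0.2988]
orientation: [179.9, -0.1, -109.3]
ft_force: [0.7, 0.1, -0.7]
opening: 0.0004
grasp_force: 0.0
```

Run:
```python
from h import *
c=cap('wrist','w1.png'); import pickle; pickle.dump(c,open('w1.pkl','wb'))
o=r.observe(); print(o['joint_pos'],o['ee_pos'],o['orientation'])
```

```text
[ 3.57315860e+01  6.88265738e+00 -9.09731338e+00 -1.48803360e-02
 -7.40830279e+01 -5.48397590e+01] [0.47711658 0.14648053 0.29880534] [ 1.79952026e+02 -4.32666948e-02 -1.09112244e+02]
```

View pics/w1.png

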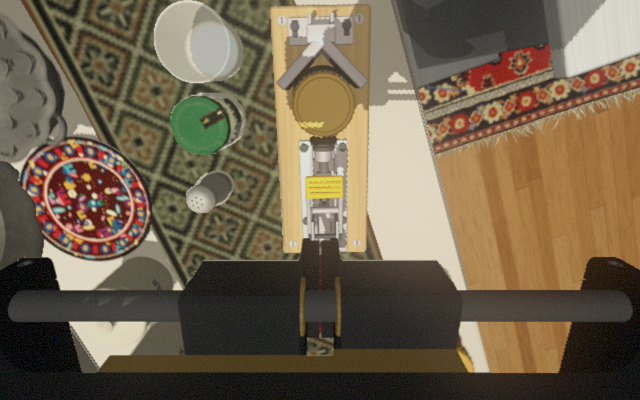

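The wrist view shows the lid at (323,104), the yellow tab at (324,187) and the board ends at (285,250), (367,250), (272,8) and (369,8). The handle is hidden behind the gripper.

Run:
```python
from h import *
import pickle; c=pickle.load(open('w1.pkl','rb'))
A,B,C,D=[pt(c,u,v,z=.015) for u,v in [(285,250),(367,250),(272,8),(369,8)]]
print(np.round([A,B,C,D],4))
lid=pt(c,323,104,z=.114); tab=pt(c,324,187,z=.093); print('lid',lid,'tab',tab, pt(c,324,187),pt(c,323,104))
e=lid-tab; print('yaw tab-lid',np.degrees(np.arctan2(e[1],e[0])),np.linalg.norm(e[:2]))
for e in (C-A,D-B): print(np.degrees(np.arctan2(e[1],e[0])))
```

```text
[[ 0.5676  0.2561  0.015 ]
 [ 0.4581  0.2946  0.015 ]
 [ 0.4714 -0.0346  0.015 ]
 [ 0.3662  0.0024  0.015 ]]
lid [0.45082761 0.08148398 0.114     ] tab [0.47889691 0.16601951 0.093     ] [0.4789833  0.16630969 0.09191898] [0.45083675 0.08158728 0.11142631]
yaw tab-lid -108.3683061590466 0.08907379603540475
-108.3092451503915
-107.44508669754751
```

Request:
move_arm --motion '[{"delta_pos": [-0.3,0.04,0.4],"turn": 0,"claw": 0},{"delta_pos": [-0.65,0.04,0.8],"turn": -0.012,"claw": 0}]'

```text
time_s: 2.78
ee_pos: [0.4919, 0.1968, 0.2349]
orientation: [-180.0, 0.1, -108.8]
ft_force: [0.5, -0.3, 0.6]
opening: 0.0004
grasp_force: 0.0
```

Request:
move_arm --motion '[{"delta_pos": [-0.3,0.02,0.4],"turn": 0,"claw": 0},{"delta_pos": [-0.65,0.03,0.87],"turn": 0,"claw": 0},{"delta_pos": [-0.65,0.03,0.87],"turn": 0,"claw": 0}]'

```text
time_s: 3.15
ee_pos: [0.5047, 0.2464, 0.1619]
orientation: [179.7, -0.4, -108.7]
ft_force: [-0.8, -0.3, 1.0]
opening: 0.0003
grasp_force: 0.0
```

```bash
cat >> h.py <<'E'
O=np.array([.4898,.1995,0]); yw=np.radians(-108); EX=np.array([np.cos(yw),np.sin(yw),0]); EY=np.array([-EX[1],EX[0],0])
def st():
    o=r.observe(); d=o['ee_pos']-O
    print('t %.2f clamp mm x %.1f y %.1f z %.1f'%(o['time_s'],1e3*d@EX,1e3*d@EY,1e3*d[2]),'F clamp',np.round([o['ft_force']@EX,o['ft_force']@EY,o['ft_force'][2]],1),'yaw',round(o['orientation'][2],1))
E
python3 -c "
from h import *
st(); cap('scene','x.png')"
```

```text
t 3.15 clamp mm x -49.2 y -0.4 z 161.9 F clamp [ 0.6 -0.6  1. ] yaw -108.7
```

Request:
move_arm --motion '[{"delta_pos": [-0.1,0,0.36],"turn": 0,"claw": 0},{"delta_pos": [-0.2,0,0.45],"turn": 0,"claw": 0},{"delta_pos": [-0.3,0,0.54],"turn": 0,"claw": 0},{"delta_pos": [-0.38,0,0.63],"turn": 0,"claw": 0},{"delta_pos": [-0.38,0,0.63],"turn": 0,"claw": 0}]'

```text
time_s: 3.82
ee_pos: [0.5168, 0.2762, 0.1158]
orientation: [-179.9, 0.1, -108.6]
ft_force: [-0.3, 0.1, 0.2]
opening: 0.0006
grasp_force: 0.3
```

```bash
python3 -c "
from h import *
st(); a=r.capture('scene')
cv2.imwrite('pics/s2.png',cv2.resize(a['color'][180:290,230:430,::-1],None,fx=4,fy=4,interpolation=cv2.INTER_CUBIC))"
```

```text
t 3.83 clamp mm x -81.3 y 1.9 z 115.8 F clamp [-0.  -0.4  0.2] yaw -108.6
```

View pics/s2.png

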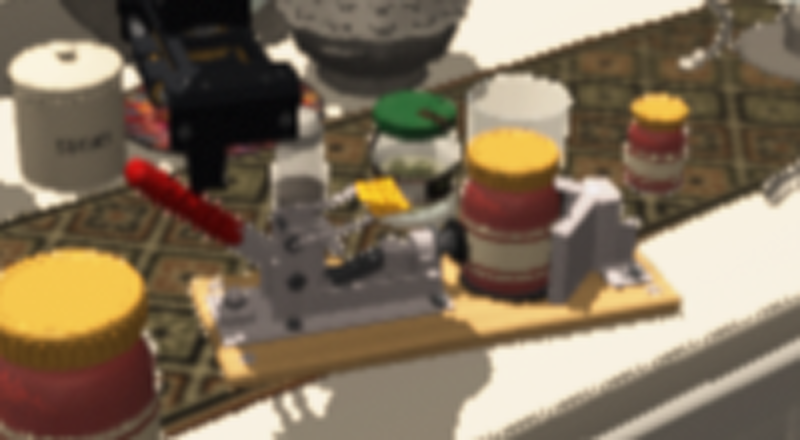

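The handle (crop (130,170) to (235,240)) is already partly down and the finger is against its upper face. The next rows push it in smaller steps.

Request:
move_arm --motion '[{"delta_pos": [-0.04,0.02,0.04],"turn": 0,"claw": 0},{"delta_pos": [-0.07,0.02,0.08],"turn": 0,"claw": 0},{"delta_pos": [-0.1,0.02,0.12],"turn": 0,"claw": 0},{"delta_pos": [-0.12,0.02,0.16],"turn": 0,"claw": 0},{"delta_pos": [-0.12,0.02,0.16],"turn": 0,"claw": 0}]'

```text
time_s: 4.5
ee_pos: [0.5171, 0.285, 0.102]
orientation: [180.0, -0.0, -108.6]
ft_force: [0.4, -0.9, 1.7]
opening: 0.0008
grasp_force: 0.8
```

```bash
python3 -c "
from h import *
st()"
```

```text
t 4.50 clamp mm x -89.8 y -0.4 z 102.0 F clamp [0.7 0.7 1.7] yaw -108.6
```

Request:
move_arm --motion '[{"delta_pos": [-0.04,0,0.06],"turn": 0,"claw": 0},{"delta_pos": [-0.075,0,0.12],"turn": 0,"claw": 0},{"delta_pos": [-0.1,0,0.16],"turn": 0,"claw": 0},{"delta_pos": [-0.1,0,0.16],"turn": 0,"claw": 0}]'

```text
time_s: 5.0
ee_pos: [0.5197, 0.2926, 0.0894]
orientation: [180.0, -0.0, -108.6]
ft_force: [-0.6, -0.3, 5.0]
opening: 0.0001
grasp_force: 2.2
```

Request:
move_arm --motion '[{"delta_pos": [-0.02,0,0.04],"turn": 0,"claw": 0},{"delta_pos": [-0.04,0,0.08],"turn": 0,"claw": 0},{"delta_pos": [-0.04,0,0.08],"turn": 0,"claw": 0}]'

```text
time_s: 5.38
ee_pos: [0.5207, 0.2955, 0.0832]
orientation: [180.0, -0.1, -108.6]
ft_force: [-0.8, -0.2, 5.0]
opening: 0.0006
grasp_force: 2.7
```

```bash
python3 -c "
from h import *
st()"
```

```text
t 5.38 clamp mm x -100.8 y -0.3 z 83.2 F clamp [ 0.5 -0.7  5. ] yaw -108.6
```

Request:
move_arm --motion '[{"delta_pos": [-0.02,0,0.04],"turn": 0,"claw": 0},{"delta_pos": [-0.04,0,0.08],"turn": 0,"claw": 0},{"delta_pos": [-0.06,0,0.12],"turn": 0,"claw": 0},{"delta_pos": [-0.06,0,0.12],"turn": 0,"claw": 0}]'

```text
time_s: 5.88
ee_pos: [0.5218, 0.2993, 0.0728]
orientation: [179.9, -0.1, -108.6]
ft_force: [-0.1, -1.6, 2.7]
opening: 0.0005
grasp_force: 1.2
```

Request:
move_arm --motion '[{"delta_pos": [-0.02,0,0.03],"turn": 0,"claw": 0},{"delta_pos": [-0.04,0,0.06],"turn": 0,"claw": 0},{"delta_pos": [-0.05,0,0.09],"turn": 0,"claw": 0},{"delta_pos": [-0.05,0,0.09],"turn": 0,"claw": 0}]'

```text
time_s: 6.38
ee_pos: [0.524, 0.3045, 0.066]
orientation: [-180.0, 0.1, -108.6]
ft_force: [0.5, 0.9, -0.0]
opening: 0.0005
grasp_force: 0.0
```

```bash
python3 -c "
from h import *
st()"
```

```text
t 6.38 clamp mm x -110.4 y 0.1 z 66.0 F clamp [-1.   0.2 -0. ] yaw -108.6
```

Request:
move_arm --motion '[{"delta_pos": [-0.01,0,0.02],"turn": 0,"claw": 0},{"delta_pos": [-0.02,0,0.04],"turn": 0,"claw": 0},{"delta_pos": [-0.02,0,0.04],"turn": 0,"claw": 0}]'

```text
time_s: 6.75
ee_pos: [0.5245, 0.3057, 0.0631]
orientation: [-180.0, 0.0, -108.6]
ft_force: [-0.2, -0.1, 0.1]
opening: 0.0005
grasp_force: 0.0
```

Request:
move_arm --motion '[{"delta_pos": [0,0,0.012],"turn": 0,"claw": 0},{"delta_pos": [0,0,0.012],"turn": 0,"claw": 0}]'

```text
time_s: 7.0
ee_pos: [0.5245, 0.3056, 0.0624]
orientation: [-180.0, 0.0, -108.6]
ft_force: [0.8, -0.2, 0.3]
opening: 0.0006
grasp_force: 0.0
```

Request:
move_arm --motion '[{"delta_pos": [0,0,0.012],"turn": 0,"claw": 0},{"delta_pos": [0,0,0.025],"turn": 0,"claw": 0},{"delta_pos": [0,0,0.025],"turn": 0,"claw": 0}]'

```text
time_s: 7.38
ee_pos: [0.5242, 0.3052, 0.0602]
orientation: [180.0, -0.0, -108.6]
ft_force: [-0.4, -0.0, 0.6]
opening: 0.0005
grasp_force: 0.0
```

Request:
move_arm --motion '[{"delta_pos": [0,0,0.012],"turn": 0,"claw": 0},{"delta_pos": [0,0,0.012],"turn": 0,"claw": 0}]'

```text
time_s: 7.62
ee_pos: [0.5243, 0.3053, 0.0593]
orientation: [180.0, -0.0, -108.6]
ft_force: [0.3, -0.6, -0.2]
opening: 0.0004
grasp_force: 0.0
```

Request:
move_arm --motion '[{"delta_pos": [0,0,0.012],"turn": 0,"claw": 0},{"delta_pos": [0,0,0.025],"turn": 0,"claw": 0},{"delta_pos": [0,0,0.025],"turn": 0,"claw": 0}]'

```text
time_s: 8.0
ee_pos: [0.5243, 0.3053, 0.0573]
orientation: [180.0, -0.0, -108.6]
ft_force: [0.2, -0.6, 0.3]
opening: 0.0005
grasp_force: 0.0
```

Request:
move_arm --motion '[{"delta_pos": [0,0,0.012],"turn": 0,"claw": 0},{"delta_pos": [0,0,0.012],"turn": 0,"claw": 0}]'

```text
time_s: 8.25
ee_pos: [0.5243, 0.3053, 0.0564]
orientation: [180.0, -0.0, -108.6]
ft_force: [-0.3, -0.6, -0.3]
opening: 0.0003
grasp_force: 0.0
```

```bash
python3 -c "
from h import *
st(); a=r.capture('scene')
cv2.imwrite('pics/s3.png',cv2.resize(a['color'][180:290,230:390,::-1],None,fx=5,fy=5,interpolation=cv2.INTER_CUBIC))"
```

```text
t 8.25 clamp mm x -111.3 y 0.1 z 56.4 F clamp [ 0.7 -0.1 -0.3] yaw -108.6
```

View pics/s3.png

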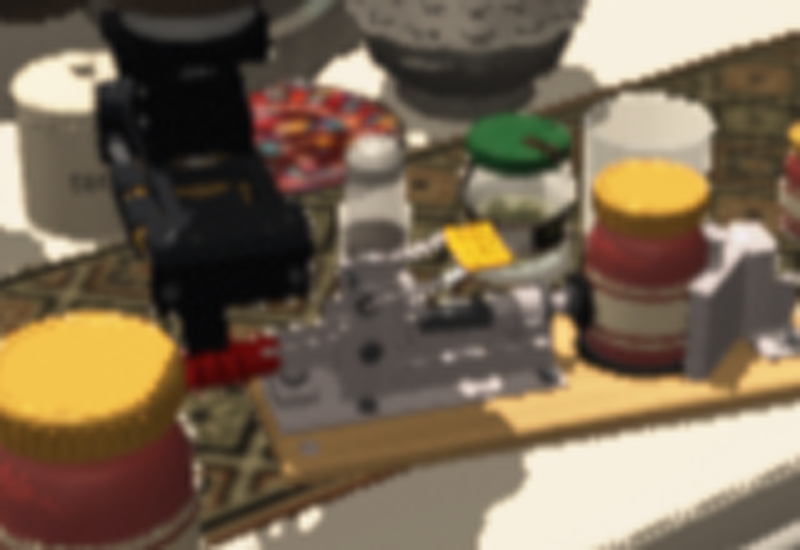

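The picture shows the handle near level, crop (190,370) to (275,350), having pulled itself on, with the finger just over it. I'll feel down in 1 mm steps.

Request:
move_arm --motion '[{"delta_pos": [0,0,0.012],"turn": 0,"claw": 0},{"delta_pos": [0,0,0.012],"turn": 0,"claw": 0}]'

```text
time_s: 8.55
ee_pos: [0.5244, 0.3053, 0.0554]
orientation: [180.0, -0.0, -108.6]
ft_force: [-0.1, 0.4, -0.9]
opening: 0.0004
grasp_force: 0.0
```

Request:
move_arm --motion '[{"delta_pos": [0,0,0.012],"turn": 0,"claw": 0},{"delta_pos": [0,0,0.012],"turn": 0,"claw": 0}]'

```text
time_s: 8.8
ee_pos: [0.5243, 0.3054, 0.0544]
orientation: [180.0, -0.0, -108.6]
ft_force: [0.4, 0.2, 0.4]
opening: 0.0008
grasp_force: 0.0
```

Request:
move_arm --motion '[{"delta_pos": [0,0,0.012],"turn": 0,"claw": 0},{"delta_pos": [0,0,0.012],"turn": 0,"claw": 0}]'

```text
time_s: 9.05
ee_pos: [0.5244, 0.3054, 0.0535]
orientation: [180.0, -0.0, -108.6]
ft_force: [-0.9, -0.8, 0.4]
opening: 0.0006
grasp_force: 0.0
```

Request:
move_arm --motion '[{"delta_pos": [0,0,0.012],"turn": 0,"claw": 0},{"delta_pos": [0,0,0.012],"turn": 0,"claw": 0}]'

```text
time_s: 9.3
ee_pos: [0.5245, 0.3054, 0.053]
orientation: [-180.0, 0.0, -108.6]
ft_force: [-1.1, -0.5, 3.3]
opening: 0.0001
grasp_force: 1.5
```

Request:
move_arm --motion '[{"delta_pos": [0,0,0.01],"turn": 0,"claw": 0},{"delta_pos": [0,0,0.01],"turn": 0,"claw": 0}]'

```text
time_s: 9.55
ee_pos: [0.5245, 0.3054, 0.0527]
orientation: [-180.0, 0.0, -108.6]
ft_force: [-2.1, -0.1, 5.7]
opening: 0.0005
grasp_force: 2.8
```

Request:
move_arm --motion '[{"delta_pos": [0,0,0.012],"turn": 0,"claw": 0},{"delta_pos": [0,0,0.012],"turn": 0,"claw": 0}]'

```text
time_s: 9.8
ee_pos: [0.5245, 0.3055, 0.0523]
orientation: [-180.0, 0.0, -108.6]
ft_force: [-3.3, -1.4, 9.2]
opening: 0.0005
grasp_force: 4.3
```

Request:
move_arm --motion '[{"delta_pos": [0,0,0.012],"turn": 0,"claw": 0},{"delta_pos": [0,0,0.012],"turn": 0,"claw": 0},{"delta_pos": [0,0,0.012],"turn": 0,"claw": 0}]'

```text
time_s: 10.18
ee_pos: [0.5246, 0.3055, 0.052]
orientation: [-180.0, 0.0, -108.6]
ft_force: [-3.7, -1.5, 11.9]
opening: 0.0002
grasp_force: 5.8
```

Request:
move_arm --motion '[{"delta_pos": [0,0,0.006],"turn": 0,"claw": 0},{"delta_pos": [0,0,0.006],"turn": 0,"claw": 0},{"delta_pos": [0,0,0.006],"turn": 0,"claw": 0}]'

```text
time_s: 10.55
ee_pos: [0.5246, 0.3055, 0.0519]
orientation: [-179.9, 0.0, -108.6]
ft_force: [-5.0, -1.7, 13.7]
opening: 0.0005
grasp_force: 6.6
```

Request:
move_arm --motion '[{"delta_pos": [0,0,-0.3],"turn": 0,"claw": 0},{"delta_pos": [0,0,-0.9],"turn": 0,"claw": 50}]'

```text
time_s: 10.8
ee_pos: [0.5231, 0.3043, 0.1198]
orientation: [179.8, -0.3, -108.7]
ft_force: [0.8, -0.2, 0.3]
opening: 0.0049
grasp_force: 0.0
```

Request:
move_arm --motion '[{"delta_pos": [0.4,0,-0.5],"turn": 0,"claw": 100},{"delta_pos": [1,0,-1],"turn": 0,"claw": 100}]'

```text
time_s: 11.05
ee_pos: [0.4988, 0.2295, 0.2021]
orientation: [-180.0, 0.0, -108.5]
ft_force: [1.0, -0.4, 0.2]
opening: 0.0225
grasp_force: 0.0
```

Request:
move_arm --motion '[{"delta_pos": [0.5,0,0],"turn": 0,"claw": 100},{"delta_pos": [1,0,0],"turn": 0,"claw": 100},{"delta_pos": [1,0,0],"turn": 0,"claw": 100},{"delta_pos": [1,0,0],"turn": 0,"claw": 100}]'

```text
time_s: 11.55
ee_pos: [0.4737, 0.1541, 0.2015]
orientation: [-180.0, 0.0, -108.6]
ft_force: [0.2, -0.0, -0.2]
opening: 0.0625
grasp_force: 0.0
```

Run:
```python
from h import *
st(); c=cap('wrist','w2.png'); import pickle; pickle.dump(c,open('w2.pkl','wb'))
```

```text
t 11.55 clamp mm x 48.2 y -1.3 z 201.5 F clamp [ 0.   0.2 -0.2] yaw -108.6
```

View pics/w2.png

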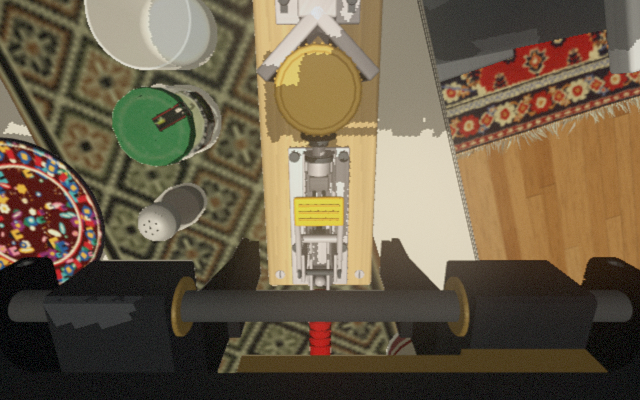

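The lid now fills about (274–362, 45–134), centred at (318,90), seated in the V-jaw. The tab centre is at (319,212), and the handle is level at (320,340).

Run:
```python
from h import *
import pickle; c=pickle.load(open('w2.pkl','rb'))
o=r.observe(); Rm=R.from_euler('xyz',o['orientation'],degrees=True).as_matrix()
for n,u,v,z in [('lid',318,89.5,.114),('tab',319,212,.093),('l',274,89.5,.114),('rr',362,89.5,.114)]:
    p=pt(c,u,v,z=z); d=p-O; print(n,p.round(4),'clamp',1e3*d@EX,1e3*d@EY,'tool delta/80',((Rm.T@(p-o['ee_pos']))/.08).round(3))
```

```text
lid [0.4483 0.0747 0.114 ] clamp 131.55149205634027 -0.900226460295876 tool delta/80 [ 1.047 -0.016  1.091]
tab [0.4787 0.1665 0.093 ] clamp 34.78149033279648 -0.32355678231236773 tool delta/80 [-0.163 -0.011  1.354]
l [0.4769 0.065  0.114 ] clamp 131.90592698688815 29.250108851291458 tool delta/80 [ 1.047 -0.393  1.091]
rr [0.4197 0.0843 0.114 ] clamp 131.19710152383735 -31.046785011109968 tool delta/80 [1.046 0.361 1.091]
```

Request:
move_arm --motion '[{"delta_pos": [0.5,-0.01,0.1],"turn": 0,"claw": 100},{"delta_pos": [1,-0.016,0.3],"turn": 0,"claw": 100},{"delta_pos": [1,-0.016,0.5],"turn": 0,"claw": 100}]'

```text
time_s: 11.98
ee_pos: [0.4484, 0.0766, 0.1608]
orientation: [180.0, -0.0, -108.7]
ft_force: [-0.4, 0.6, 0.6]
opening: 0.0861
grasp_force: 0.0
```

Request:
move_arm --motion '[{"delta_pos": [0.047,0,0.3],"turn": 0,"claw": 100},{"delta_pos": [0.047,0,0.6],"turn": 0,"claw": 100},{"delta_pos": [0.047,0,0.77],"turn": 0,"claw": 100},{"delta_pos": [0.047,0,0.77],"turn": 0,"claw": 100}]'

```text
time_s: 12.48
ee_pos: [0.4476, 0.0742, 0.099]
orientation: [179.9, -0.1, -108.6]
ft_force: [-0.3, -0.3, -1.3]
opening: 0.0869
grasp_force: 0.0
```

```bash
python3 -c "
from h import *
st()"
```

```text
t 12.47 clamp mm x 132.2 y -1.4 z 99.0 F clamp [ 0.4 -0.2 -1.3] yaw -108.6
```

Request:
move_arm --motion '[{"delta_pos": [0,0,-0.006],"turn": 0,"claw": 80},{"delta_pos": [0,0,-0.006],"turn": 0,"claw": 60},{"delta_pos": [0,0,-0.006],"turn": 0,"claw": 60},{"delta_pos": [0,0,-0.006],"turn": 0,"claw": 60},{"delta_pos": [0,0,-0.006],"turn": 0,"claw": 60}]'

```text
time_s: 13.1
ee_pos: [0.4484, 0.0741, 0.1009]
orientation: [-179.9, 0.0, -108.6]
ft_force: [0.6, -0.8, 2.8]
opening: 0.0616
grasp_force: 30.0
```

Request:
move_arm --motion '[{"delta_pos": [0,0,0],"turn": -0.06,"claw": 60},{"delta_pos": [0,0,0],"turn": -0.12,"claw": 60},{"delta_pos": [0,0,0],"turn": -0.18,"claw": 60},{"delta_pos": [0,0,0],"turn": -0.24,"claw": 60},{"delta_pos": [0,0,0],"turn": -0.3,"claw": 60}]'

```text
time_s: 13.72
ee_pos: [0.4491, 0.0742, 0.1009]
orientation: [-179.8, 0.0, -81.5]
ft_force: [3.2, -1.3, 0.7]
opening: 0.0616
grasp_force: 30.0
```

```bash
python3 -c "
from h import *
st(); print(r.observe()['ft_torque'])"
```

```text
t 13.72 clamp mm x 131.8 y 0.0 z 100.9 F clamp [0.3 3.4 0.7] yaw -81.5
[-0.58855507 -0.86378326 -0.38135659]
```

Request:
move_arm --motion '[{"delta_pos": [0,0,0],"turn": -0.06,"claw": 60},{"delta_pos": [0,0,0],"turn": -0.12,"claw": 60},{"delta_pos": [0,0,0],"turn": -0.18,"claw": 60},{"delta_pos": [0,0,0],"turn": -0.18,"claw": 60}]'

```text
time_s: 14.22
ee_pos: [0.4496, 0.0742, 0.1009]
orientation: [-179.8, -0.1, -65.4]
ft_force: [4.8, -2.3, -0.4]
opening: 0.0616
grasp_force: 30.0
```

```bash
python3 -c "
from h import *
st(); print(r.observe()['ft_torque'])"
```

```text
t 14.22 clamp mm x 131.6 y 0.4 z 100.9 F clamp [ 0.7  5.2 -0.4] yaw -65.4
[-0.7685346  -1.25527419  0.10519093]
```

Request:
move_arm --motion '[{"delta_pos": [0,0,0],"turn": -0.015,"claw": 60},{"delta_pos": [0,0,0],"turn": -0.03,"claw": 60},{"delta_pos": [0,0,0],"turn": -0.03,"claw": 60}]'

```text
time_s: 14.6
ee_pos: [0.4496, 0.0743, 0.1009]
orientation: [-179.8, -0.1, -62.8]
ft_force: [4.8, -1.5, 0.4]
opening: 0.0614
grasp_force: 30.0
```

```bash
python3 -c "
from h import *
st(); print(r.observe()['ft_torque'])"
```

```text
t 14.60 clamp mm x 131.5 y 0.4 z 100.9 F clamp [-0.1  5.   0.4] yaw -62.8
[-0.64731418 -1.27323946 -0.1764946 ]
```

Request:
move_arm --motion '[{"delta_pos": [0,0,0],"turn": -0.02,"claw": 60},{"delta_pos": [0,0,0],"turn": -0.04,"claw": 60}]'

```text
time_s: 14.85
ee_pos: [0.4497, 0.0745, 0.1009]
orientation: [-179.8, -0.1, -59.2]
ft_force: [5.3, -0.3, 1.1]
opening: 0.0614
grasp_force: 30.0
```

```bash
python3 -c "
from h import *
st(); print(r.observe()['ft_torque'])"
```

```text
t 14.85 clamp mm x 131.3 y 0.5 z 100.9 F clamp [-1.4  5.1  1.1] yaw -59.2
[-0.41344498 -1.25735918 -0.53055723]
```

Request:
move_arm --motion '[{"delta_pos": [0,0,0],"turn": -0.02,"claw": 60},{"delta_pos": [0,0,0],"turn": -0.04,"claw": 60}]'

```text
time_s: 15.1
ee_pos: [0.4498, 0.0743, 0.101]
orientation: [-179.7, -0.1, -55.8]
ft_force: [5.7, -4.3, -1.0]
opening: 0.0616
grasp_force: 30.0
```

```bash
python3 -c "
from h import *
st(); print(r.observe()['ft_torque'])"
```

```text
t 15.10 clamp mm x 131.4 y 0.7 z 101.0 F clamp [ 2.3  6.8 -1. ] yaw -55.8
[-1.25774681 -1.76792849 -1.32736064]
```

Request:
move_arm --motion '[{"delta_pos": [0,0,0],"turn": 0,"claw": 100},{"delta_pos": [0,0,0],"turn": 0,"claw": 100},{"delta_pos": [0,0,0],"turn": 0,"claw": 100},{"delta_pos": [0,0,-0.4],"turn": 0,"claw": 100},{"delta_pos": [0,0,-0.9],"turn": 0,"claw": 100}]'

```text
time_s: 15.72
ee_pos: [0.4467, 0.0736, 0.1722]
orientation: [179.8, 0.0, -55.5]
ft_force: [0.7, 0.6, 0.5]
opening: 0.0869
grasp_force: 0.0
```

Request:
move_arm --motion '[{"delta_pos": [0,0,-0.3],"turn": 0.11,"claw": 50},{"delta_pos": [0,0,-0.3],"turn": 0.23,"claw": 0},{"delta_pos": [0,0,-0.3],"turn": 0.34,"claw": 0},{"delta_pos": [0,0,-0.3],"turn": 0.46,"claw": 0},{"delta_pos": [0,0,-0.3],"turn": 0.575,"claw": 0}]'

```text
time_s: 16.35
ee_pos: [0.4472, 0.0739, 0.196]
orientation: [180.0, -0.0, -107.6]
ft_force: [0.7, -0.3, -0.3]
opening: 0.0451
grasp_force: 0.0
```

Run:
```python
from h import *
st(); c=r.capture('scene')
cv2.imwrite('pics/s4.png',cv2.resize(c['color'][180:290,230:390,::-1],None,fx=5,fy=5,interpolation=cv2.INTER_CUBIC))
```

```text
t 16.35 clamp mm x 132.6 y -1.7 z 196.0 F clamp [ 0.1  0.8 -0.3] yaw -107.6
```

View pics/s4.png

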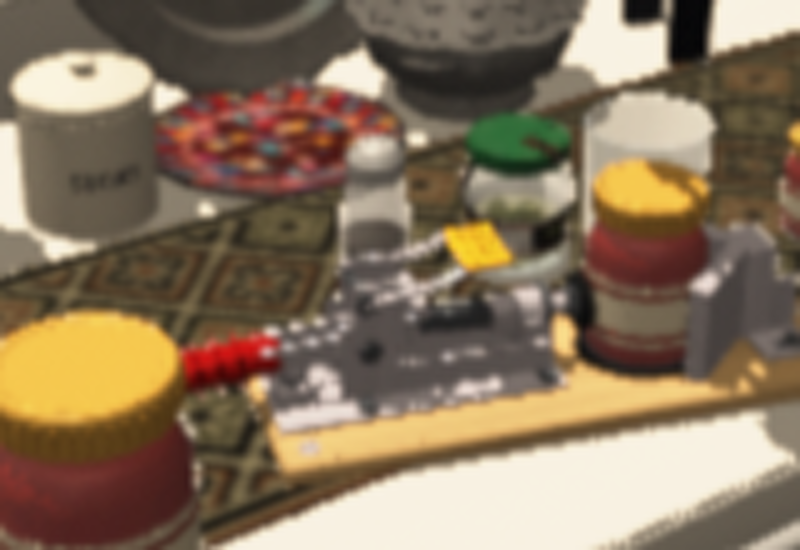

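The lid has visibly turned, the handle is still locked at crop (190,370)–(275,345), and the jar stands upright against the V-jaw. Next comes the tab at crop (478,247).

Request:
move_arm --motion '[{"delta_pos": [-0.4,-0.01,0],"turn": 0,"claw": 0},{"delta_pos": [-0.9,-0.02,0.2],"turn": 0,"claw": 0}]'

```text
time_s: 16.65
ee_pos: [0.4714, 0.143, 0.1813]
orientation: [-179.9, 0.1, -107.2]
ft_force: [0.4, -0.7, 0.6]
opening: 0.0209
grasp_force: 0.0
```

Request:
move_arm --motion '[{"delta_pos": [-0.32,0,0.4],"turn": 0,"claw": 0},{"delta_pos": [-0.32,0,0.8],"turn": 0,"claw": 0},{"delta_pos": [-0.32,0,0.9],"turn": 0,"claw": 0},{"delta_pos": [-0.32,0,0.9],"turn": 0,"claw": 0}]'

```text
time_s: 17.15
ee_pos: [0.4783, 0.1665, 0.1084]
orientation: [180.0, -0.0, -107.2]
ft_force: [-0.1, 0.1, 0.2]
opening: 0.0005
grasp_force: 0.0
```

```bash
python3 -c "
from h import *
st()"
```

```text
t 17.15 clamp mm x 34.9 y -0.8 z 108.4 F clamp [-0.  -0.1  0.2] yaw -107.2
```

Request:
move_arm --motion '[{"delta_pos": [0,0,0.1],"turn": 0,"claw": 0},{"delta_pos": [0,0,0.18],"turn": 0,"claw": 0},{"delta_pos": [0,0,0.21],"turn": 0,"claw": 0},{"delta_pos": [0,0,0.23],"turn": 0,"claw": 0},{"delta_pos": [0,0,0.23],"turn": 0,"claw": 0}]'

```text
time_s: 17.77
ee_pos: [0.4782, 0.1666, 0.0899]
orientation: [180.0, -0.0, -107.3]
ft_force: [-0.9, -0.9, 0.3]
opening: 0.0004
grasp_force: 0.4
```

Request:
move_arm --motion '[{"delta_pos": [0,0,0.02],"turn": 0,"claw": 0},{"delta_pos": [0,0,0.04],"turn": 0,"claw": 0},{"delta_pos": [0,0,0.04],"turn": 0,"claw": 0}]'

```text
time_s: 18.15
ee_pos: [0.4784, 0.1664, 0.0876]
orientation: [-180.0, -0.0, -107.2]
ft_force: [-2.2, -2.1, 6.9]
opening: 0.0007
grasp_force: 3.6
```

Request:
move_arm --motion '[{"delta_pos": [0,0,0.015],"turn": 0,"claw": 0},{"delta_pos": [0,0,0.03],"turn": 0,"claw": 0},{"delta_pos": [0,0,0.03],"turn": 0,"claw": 0}]'

```text
time_s: 18.52
ee_pos: [0.4782, 0.1661, 0.0852]
orientation: [-180.0, -0.1, -107.2]
ft_force: [-1.7, -2.7, 8.2]
opening: 0.0005
grasp_force: 3.8
```

Request:
move_arm --motion '[{"delta_pos": [0,0,0.015],"turn": 0,"claw": 0},{"delta_pos": [0,0,0.03],"turn": 0,"claw": 0},{"delta_pos": [0,0,0.03],"turn": 0,"claw": 0}]'

```text
time_s: 18.9
ee_pos: [0.4781, 0.1658, 0.0824]
orientation: [180.0, -0.1, -107.3]
ft_force: [-1.2, -3.3, 5.1]
opening: 0.0004
grasp_force: 2.9
```

Request:
move_arm --motion '[{"delta_pos": [0,0,0.02],"turn": 0,"claw": 0},{"delta_pos": [0,0,0.04],"turn": 0,"claw": 0},{"delta_pos": [0,0,0.04],"turn": 0,"claw": 0}]'

```text
time_s: 19.27
ee_pos: [0.4782, 0.1668, 0.0784]
orientation: [180.0, 0.0, -107.3]
ft_force: [-0.7, -1.1, 1.5]
opening: 0.0007
grasp_force: 0.7
```

Request:
move_arm --motion '[{"delta_pos": [0,0,0.015],"turn": 0,"claw": 0},{"delta_pos": [0,0,0.03],"turn": 0,"claw": 0},{"delta_pos": [0,0,0.03],"turn": 0,"claw": 0}]'

```text
time_s: 19.65
ee_pos: [0.4783, 0.1669, 0.0762]
orientation: [180.0, 0.0, -107.3]
ft_force: [-1.0, -1.1, 0.8]
opening: 0.0003
grasp_force: 0.6
```

Run:
```python
from h import *
st(); c=r.capture('scene')
cv2.imwrite('pics/s5.png',cv2.resize(c['color'][180:290,230:390,::-1],None,fx=5,fy=5,interpolation=cv2.INTER_CUBIC))
```

```text
t 19.65 clamp mm x 34.6 y -0.9 z 76.2 F clamp [ 1.4 -0.6  0.8] yaw -107.3
```

View pics/s5.png

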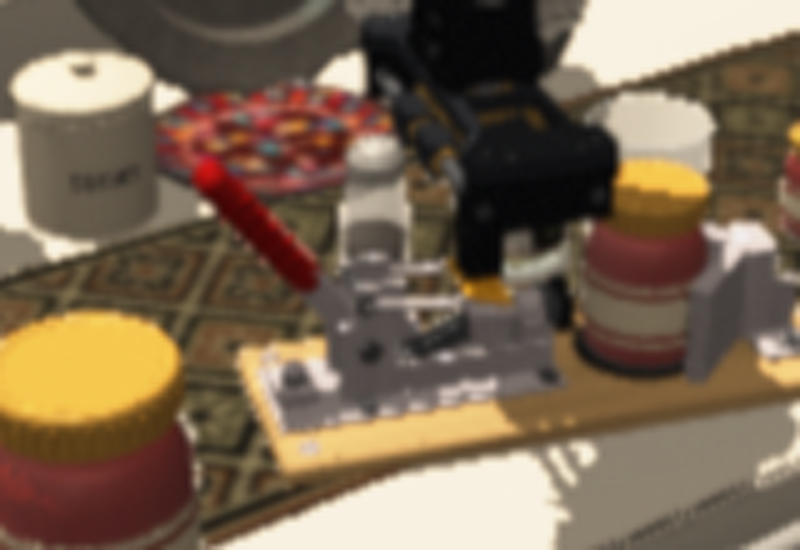

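The clamp has sprung open: the handle is up at crop (205,170)–(310,285), the pad has drawn back from the jar, and the jar stands upright with its lid on. I'll lift clear.

Request:
move_arm --motion '[{"delta_pos": [0,0,-0.15],"turn": 0,"claw": 0},{"delta_pos": [0,0,-0.4],"turn": 0,"claw": 0},{"delta_pos": [0,0,-0.9],"turn": 0,"claw": 0}]'

```text
time_s: 20.08
ee_pos: [0.4777, 0.1666, 0.1486]
orientation: [179.9, -0.1, -107.3]
ft_force: [-0.3, 0.4, 0.4]
opening: 0.0004
grasp_force: 0.0
```

Request:
move_arm --motion '[{"delta_pos": [0,0,-0.5],"turn": 0,"claw": 0},{"delta_pos": [0,0,-0.9],"turn": 0,"claw": 0},{"delta_pos": [0,0,-0.9],"turn": 0,"claw": 0},{"delta_pos": [0,0,-0.9],"turn": 0,"claw": 0}]'

```text
time_s: 20.58
ee_pos: [0.4779, 0.1667, 0.2202]
orientation: [180.0, 0.0, -107.3]
ft_force: [-0.5, -0.4, -1.3]
opening: 0.0007
grasp_force: 0.0
```

Run:
```python
from h import *
st(); c=cap('wrist','w3.png')
```

```text
t 20.57 clamp mm x 34.9 y -1.2 z 220.2 F clamp [ 0.5 -0.4 -1.3] yaw -107.3
```

View pics/w3.png

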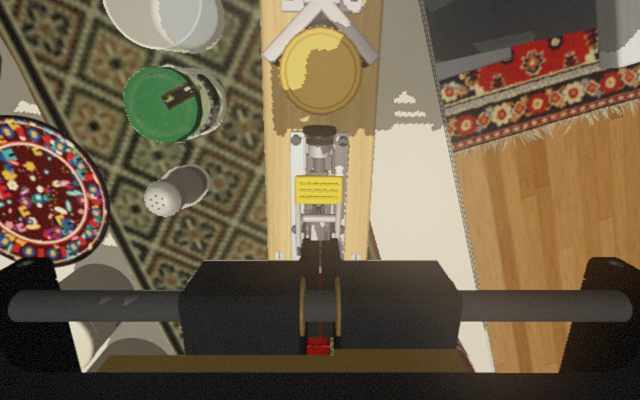

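The jar stands with its lid at (320,69) and the pad is withdrawn, leaving a gap. The lever is back up at (319,190) and the neighbouring things are undisturbed.

```bash
python3 -c "
from h import *
print(r.hand_in())"
```

```text
the job is handed in; nothing more can be done
None
```

The job is done and handed in at about 20.6 s: I seated the handle on its bolt at 13.7 N, turned the lid anticlockwise to its stop and tripped the clamp open, leaving the jar upright with its lid on and nothing around it disturbed.

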